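Hold a spring test probe on a recessed contact

ROBOT

A 7-joint arm with a two-finger parallel gripper is mounted at the origin on a cart in front of the work surface, level with it; the furniture and walls round the work are solid. World frame = base frame: x ahead of the robot, y to its left, z up, the work surface at z = 0. Lengths are in m, angles in rad, forces in N, time in s.
With the tool pointing down it reaches from about 0.4 to 0.85 m from the base axis. Payload 10.4 kg.
Tool frame: the origin (TCP) lies between the finger pads; the fingertips stand ahead of it and the grasp point (between the pads) lies 5 mm behind it (manip.tip_extent is the z of the fingertips in the tool frame, in m); z points along the fingers, y is the line along which they close (so a half turn about z gives the same grasp; the last joint's range is limited). The gripper opens to 85 mm and grips with 20 to 120 N. Pads are 22 mm wide; open, the fingers measure 114 mm over their backs; the gripper's body (76 mm by 85 mm) begins 54 mm behind the grasp point. The pads swing forward as they close: fully open they stand 13 mm farther back than shut.
Start: joints at [1.199, 0.332, -0.065, 1.46, 0.022, 1.35, -0.088], TCP at [0.214, -0.587, 0.206] pointing down, gripper open.
Joint ranges: [-2.6, 2.6], [-0.5, 2.12], [-1.47, 1.34], [0.16, 2.42], [-1.27, 4.41], [0.06, 2.06], [-2.6, 2.6]. Speed limits (rad/s): [2.22, 2.22, 2.79, 2.79, 3.14, 3.14, 3.14].

INTERFACE

Orientations are given as a unit quaternion [x, y, z, w].
In Python, from workcell import status, viewer, manip gives the robot as it stands.
- The arm moves only by the tool play_rows, never from a script. Its argument "plan" is one flat list of numbers, 7 for each row, row after row: the turn, a rotation vector about the tool's x, y, z in degrees, then the shift along the tool's x, y, z in m, then the opening, from 0 (shut) to 1 (fully open). In form: [ax, ay, az, dx, dy, dz, grip, ax, ay, az, dx, dy, dz, grip, ...]. A call has 1 to 20 rows; each row is the pose to reach, as a shift and turn from the pose commanded when the call began, along the tool's axes at that moment; what a row does not reach only later rows make up. A row lasts 1/8 s, in which the tool goes at most 62.5 mm and 10.7 degrees, less where a joint would pass 70% of its speed; a pose out of reach is approached as far as the arm can. A call with a gripper value outside its range is refused whole. The fingers move at their own pace and stop on an object; "squeeze" is the grip in N (left out, the last holds). Time passes only in rows, so rows that repeat a pose let the fingers close. It gives the time, the measured TCP pose, the force, the opening and the grip force at its end, in the units of the state.
- status.get_obs(): the state, without advancing time (a new reading comes with each control period).
- viewer.camera(name): name is "scene" or "top" or "wrist"; returns the picture (400x640x3 uint8, red, green, blue); there is no depth.
- viewer.camera_model(name): a dict with "fx", "fy", "cx", "cy" (pixels), "R" (3x3) and "t" (3): a world point X has camera coordinates R X + t. Camera axes: x right, y down, z forward; pixel columns grow to the right and rows downward; lengths in m; the calibration is good to about 2 mm. A picture is of the moment at which its call begins: read the wrist's pose just before it. camera_model takes no time and is no camera call; for the wrist camera it gives the pose at the moment of the call.
- manip.hand_in(): hands the job in; it is judged then, once.
The state is a dict: "clock": time; "joint_pos": joint angles; "joint_velocities": joint speeds; "tau": joint torques, N m; "position": TCP position; "ee_rot": TCP orientation; "ft_force": force on the tool from outside, world axes, zero at the start; "torque": the same for the moment, N m; "grip_width": opening from 0.0 (shut) to 1.0 (fully open); "grasp_force": force on a finger pad.
Only numpy, scipy, OpenCV 4.12 (cv2) and the standard library are available. Lean on these libraries where they do the work, as an engineer would, in place of code of your own. Each camera call takes 0.05 s, during which the arm holds its last target. There are 200 camera calls.

TASK

Take the spring-loaded test probe out of its stand and put its tip down the well with the square collar on the sloping test panel, square to the panel's face, feeling for the contact, which lies at an unknown depth inside. Press lightly until the spring plunger is about half-way in, never to its stop, and finish while still holding the probe there: do not let go. Leave the other things on the bench where they are.

Things in the scene. Friction and masses are not known exactly. Their poses are not given: they have to be found in the camera images.
- probe_grip (a point): centre of the test probe's handle, a black square bar 22x22 mm, 77 mm long; x and y are normal to its flats, z runs along the probe from tip to handle end. The probe (150 mm long, about 0.13 kg) starts upright in its stand, tip down. The 32 mm wide flange that rests on the stand has its underside 43.5 mm below this point
- probe_nose (a point): lower end of the probe's steel barrel (13 mm across), on its axis, 81.5 mm below probe_grip; fixed to the probe, z towards the handle. The brass plunger, 7 mm across with a round tip, sticks out 30 mm past it along -z when relaxed
- probe_plunger (a joint): travel of the spring plunger into the probe, m: 0 relaxed (tip 30 mm past the nose), 0.015 at its hard stop. Spring: 0.9 N at 0, 0.3 N more per mm, so about 3.2 N half-way (0.0075)
- probe_stand: block, 70x70 mm, 75 mm tall, on a thin 90 mm foot, with an upright 18 mm square through hole in which the probe hangs by its flange; origin at the centre of its underside; fixed. The handle stands 5 to 82 mm above its top; the probe's plunger and barrel reach 68 mm down into it
- test_panel: sloping test panel, a grey housing 115 mm deep, 155 mm wide, 76 mm high at the back, fixed; origin at the centre of its underside, x towards its higher back edge, y along its row of wells. (A tall cabinet with an open door fills the bench to the left of about y = 0.12: pass in front of it, near the base)
- panel_face: the panel's flat sloping face, 110 mm (x, up the slope) by 150 mm (y), 15 degrees from level; origin at the centre of its surface, 62 mm above the bench; z is its outward normal. Three wells, 21 mm across, at y = -46, 0 and 46 mm, go straight in along -z; 14 to 26 mm down (varies) lies a rigid flat brass contact parallel to the face
- marked_well (a point): centre of the mouth of the well to be tested, level with the face. Its collar is a square metal frame, 38 mm outside, 26 mm inside, 5 mm high; the two other wells have round collars, 32 mm across, 4 mm high. Any of the three may be the one. This point's axes mean nothing: the face's normal is panel_face's z
- capacitor: upright cylindrical capacitor, 35 mm across, 52 mm tall; loose bystander, leave it alone; origin at its underside
- heat_sink: finned metal heat sink, 44x60x25 mm; loose bystander, leave it alone; origin at its underside
- inductor: ring-shaped wound coil lying flat, 48 mm across, 17 mm tall; loose bystander, leave it alone; origin at its underside
- screwdriver: screwdriver lying flat, 214 mm long, 32 mm wide; loose bystander, leave it alone; origin at its underside
- terminal_strip: terminal strip lying flat, 20x76x18 mm; loose bystander, leave it alone; origin at its underside
- relay: small box-shaped relay standing up, 28x21x38 mm; loose bystander, leave it alone; origin at its underside
- probe: the whole test probe; origin at the relaxed plunger tip, 111.5 mm below probe_grip, z towards the handle
Things that resemble listed ones, but are neither listed nor needed, are in the scene too. Of the things like the probe, leave any that is green, pink or turquoise; of the rest the larger one is meant.

How it is judged:
By the outcome, as a careful person would: the job done as asked, in the order asked, and still so for the second after the job is handed in, while the arm keeps its last pose, push and grip.
It also fails if it takes over 48 s, if anything falls off the work surface, if the arm or the gripper's body presses on something with over 40 N, if the wrist force passes 120 N, or if a joint passes its speed limit or range.

## Working session

There is one attempt and no reset: what is moved stays moved. The work goes in short steps, Python scripts to look and compute and a tool call to move; the robot and the scene stay as the last step left them, time stands still between calls to the robot, and variables do not carry over. Pictures are saved under pics/ and viewed, at most 10 in all, crops included, and the job is handed in when it is done.

Besides the shell and the picture viewer there is one more tool, called after ">>>" as name(argument=value, ...) on one line, values as JSON. play_rows: Moves the arm, as the interface text tells. Its arguments: {"type":"object","properties":{"plan":{"type":"array","items":{"type":"number"}},"squeeze":{"type":"number"}},"required":["plan"]}

```bash
mkdir -p pics; python3 - <<'E'
from workcell import status, viewer, manip
import cv2,numpy as np
o=status.get_obs();print(o['clock'],o['position'],o['ee_rot'],o['ft_force'],o['grip_width'],manip.tip_extent)
for n in ['scene','top','wrist']:
    m=viewer.camera_model(n);print(n,m['fx'],m['cx'],m['cy'],np.round(m['R'],3).tolist(),np.round(m['t'],3), -np.array(m['R']).T@m['t'])
    cv2.imwrite(f'pics/{n}0.png',viewer.camera(n)[:,:,::-1])
E
```

```text
0.0 [ 0.21347971 -0.58697501  0.20521553] [ 9.84826438e-01  1.73540714e-01 -1.48432698e-04 -6.96611218e-04] [-0.68139425 -0.25649377  0.61872383] 0.9993010607144233 0.014
scene 442.0472526627072 319.69332686932677 196.4703340346618 [[-0.765, -0.644, -0.006], [-0.39, 0.471, -0.791], [0.512, -0.603, -0.612]] [0.251 0.384 0.654] [0.00680179 0.37468426 0.70558596]
top 511.2481009514886 313.2309228250324 197.54581434919155 [[-0.01, -1.0, -0.004], [-0.982, 0.011, -0.191], [0.191, 0.002, -0.982]] [-0.231  0.524  1.205] [ 0.28184868 -0.23940574  1.28169582]
wrist 319.05844789658727 315.12091347104683 194.25564107999452 [[0.343, -0.939, -0.002], [-0.891, -0.326, 0.316], [-0.298, -0.107, -0.949]] [-0.626 -0.042  0.38 ] [ 0.28985023 -0.5608034   0.37280899]
```

View pics/top0.png

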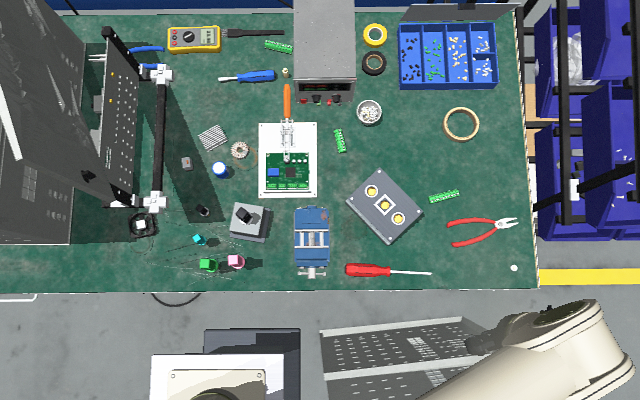

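View pics/scene0.png

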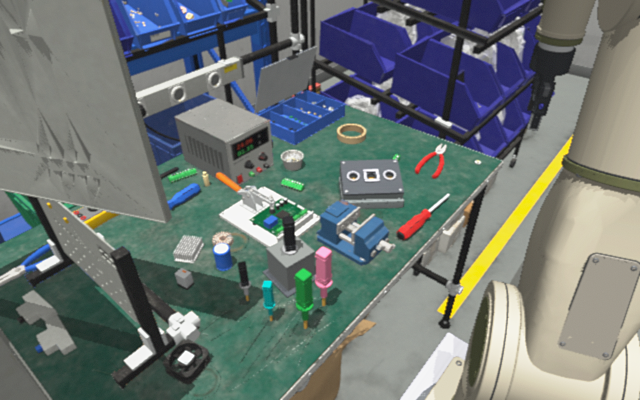

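The top view shows the stand with the black probe at about (245,216), a small black decoy at (202,210), coloured decoys at (198,240), (208,264) and (235,262), and the panel at (385,206). The scene view shows the square collar on the middle well at about (372,175), with the probe handle at (290,230). I'll enlarge both regions.

```bash
cat > h.py <<'E'
from workcell import status, viewer, manip
import cv2,numpy as np
from scipy.spatial.transform import Rotation as Ro
def ray(m,u,v):
    R=np.array(m['R']);d=R.T@np.array([(u-m['cx'])/m['fx'],(v-m['cy'])/m['fy'],1]);return -R.T@np.array(m['t']),d/np.linalg.norm(d)
def plane(m,u,v,z):
    c,d=ray(m,u,v);return c+d*(z-c[2])/d[2]
def tri(L):
    A=np.zeros((3,3));b=np.zeros(3)
    for m,u,v in L:
        c,d=ray(m,u,v);P=np.eye(3)-np.outer(d,d);A+=P;b+=P@c
    X=np.linalg.solve(A,b);return X,[np.linalg.norm(np.cross(X-ray(*l)[0],ray(*l)[1])) for l in L]
def proj(m,X):
    p=np.array(m['R'])@X+m['t'];return np.array([m['fx']*p[0]/p[2]+m['cx'],m['fy']*p[1]/p[2]+m['cy']])
E
python3 - <<'E'
import cv2,numpy as np
t=cv2.imread('pics/top0.png');s=cv2.imread('pics/scene0.png')
f=lambda im,x,y,w,h,k:cv2.resize(im[y:y+h,x:x+w],None,fx=k,fy=k,interpolation=cv2.INTER_CUBIC)
a=np.hstack([f(t,220,195,60,50,6.6667),f(s,260,205,60,50,6.6667)])
b=np.hstack([f(t,340,162,90,60*9//10+30,400/90),f(s,335,150,90,84,400/90)])
b=b[:370]
h=min(a.shape[1],b.shape[1]);c=np.vstack([a[:230+100,:h],b[:270+100,:h]])[:700]
c=cv2.resize(c,None,fx=.85,fy=.85);print(a.shape,b.shape,c.shape)
cv2.imwrite('pics/z.png',c)
E
```

```text
(333, 800, 3) (370, 800, 3) (595, 680, 3)
```

View pics/z.png

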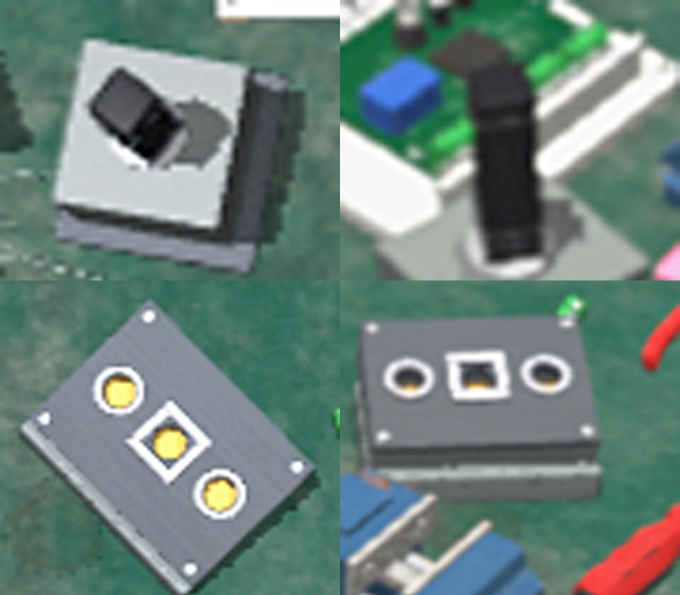

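```bash
python3 - <<'E'
from h import *
T=viewer.camera_model('top');S=viewer.camera_model('scene')
k=.85*400/60;q=.85*400/90
ta=lambda x,y:(T,220+x/k,195+y/k)
sa=lambda x,y:(S,260+(x-340)/k,205+y/k)
tb=lambda x,y:(T,340+x/q,162+(y-280.5)/q)
sb=lambda x,y:(S,335+(x-340)/q,150+(y-280.5)/q)
print('handle top',tri([ta(124,102),sa(500,85)]))
print('stand corners',[plane(*ta(*p),.075).round(4).tolist() for p in [(85,40),(248,66),(220,226),(52,203)]])
print('handle top corners',[plane(*ta(*p),.157).round(4).tolist() for p in [(122,68),(158,92),(128,138),(90,108)]])
print('well',tri([tb(169.5,441),sb(478,377)]))
P=[]
for a,b in [((43,419),(383,436)),((190,568),(588,431)),((148,317),(372,328)),((297,467),(567,323))]:
    X,e=tri([tb(*a),sb(*b)]);P.append(X);print(X.round(4),np.round(e,4))
P=np.array(P);c=P.mean(0);u,s,v=np.linalg.svd(P-c);n=v[2]*np.sign(v[2,2]);print(c,n,np.degrees(np.arccos(n[2])),s)
x=P[2]+P[3]-P[0]-P[1];y=P[0]+P[2]-P[1]-P[3];print('yaw x',np.degrees(np.arctan2(x[1],x[0])),'y',np.degrees(np.arctan2(y[1],y[0])),np.linalg.norm(x)/2,np.linalg.norm(y)/2)
o=status.get_obs();R=Ro.from_quat(o['ee_rot']).as_matrix();print(R.round(3))
W=viewer.camera_model('wrist');Cw=-np.array(W['R']).T@W['t'];print('cam in tool',R.T@(Cw-o['position']),(R.T@np.array(W['R']).T).round(3))
E
```

```text
handle top (array([ 0.46864589, -0.07621733,  0.15185379]), [np.float64(0.000528312002697914), np.float64(0.0005283120026978895)])
stand corners [[0.5077, -0.0485, 0.075], [0.4957, -0.1177, 0.075], [0.4279, -0.1065, 0.075], [0.4383, -0.0359, 0.075]]
handle top corners [[0.4809, -0.0763, 0.157], [0.4712, -0.0906, 0.157], [0.453, -0.0791, 0.157], [0.4651, -0.0639, 0.157]]
well (array([ 0.50026317, -0.40983352,  0.06163552]), [np.float64(8.188425456907237e-05), np.float64(8.188425456912502e-05)])
[ 0.5182 -0.3297  0.0499] [0.0005 0.0005]
[ 0.42   -0.4218  0.0478] [0.0002 0.0002]
[ 0.5797 -0.397   0.0739] [0.0007 0.0007]
[ 0.4809 -0.4881  0.0733] [0.0004 0.0004]
[ 0.49969772 -0.40916636  0.06124087] [-0.18645282  0.18600901  0.96469477] 15.27014858473497 [0.13450714 0.09392635 0.00086044]
yaw x -47.50786873339664 y 42.93199277732296 0.09392764847610012 0.13450569317414957
[[ 0.94   0.342 -0.   ]
 [ 0.342 -0.94   0.001]
 [-0.    -0.001 -1.   ]]
cam in tool [ 0.08073389  0.00126301 -0.16753437] [[ 0.001 -0.949 -0.316]
 [ 1.     0.001  0.   ]
 [ 0.    -0.316  0.949]]
```

>>> play_rows(plan=[0,0,0,0.33,-0.068,0.03,1,0,0,0,0.33,-0.068,0.03,1,0,0,0,0.33,-0.068,0.03,1,0,0,0,0.33,-0.068,0.03,1,0,0,0,0.33,-0.068,0.03,1,0,0,0,0.33,-0.068,0.03,1,0,0,0,0.33,-0.068,0.03,1,0,0,0,0.33,-0.068,0.03,1,0,0,0,0.33,-0.068,0.03,1])

```text
clock: 1.27
position: [0.4992, -0.4121, 0.1762]
ee_rot: [0.985, 0.172, -0.0, 0.0]
ft_force: [-0.2, 0.4, 0.0]
grip_width: 0.998
grasp_force: 0.0
```

```bash
cat > snap.py <<'E'
import sys,json
from h import *
n=sys.argv[1];o=status.get_obs();W=viewer.camera_model('wrist')
cv2.imwrite(f'pics/{n}.png',viewer.camera('wrist')[:,:,::-1])
json.dump({**{k:np.array(W[k]).tolist() for k in W},'pos':list(map(float,o['position'])),'q':list(map(float,o['ee_rot']))},open(n+'.json','w'))
print(o['clock'],o['position'],o['ee_rot'],o['ft_force'],o['joint_pos'])
E
python3 snap.py w1
```

```text
1.275 [ 0.49918917 -0.41210787  0.17619664] [ 9.85036357e-01  1.72346191e-01 -2.26756142e-04  3.37733989e-04] [-0.18679214  0.38764946  0.04568348] [ 0.78444598  0.40662764 -0.22094949  1.42894657  0.09052704  1.31575394
 -0.66626123]
```

View pics/w1.png

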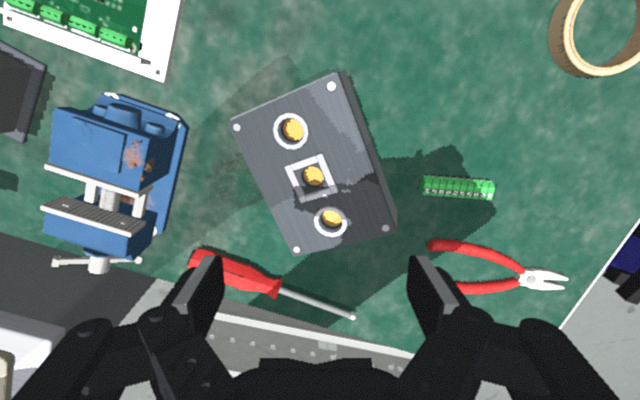

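>>> play_rows(plan=[0,0,-10,0.02,-0.06,-0.05,1,0,0,-20,0.04,-0.12,-0.05,1,0,0,-30,0.05,-0.18,-0.05,1,0,0,-34,0.07,-0.24,-0.05,1,0,0,-34,0.08,-0.3,-0.05,1,0,0,-34,0.085,-0.325,-0.05,1,0,0,-34,0.085,-0.325,-0.05,1,0,0,-34,0.085,-0.325,-0.05,1,0,0,-34,0.085,-0.325,-0.05,1])

```text
clock: 2.45
position: [0.4693, -0.0777, 0.2259]
ee_rot: [0.892, 0.453, -0.0, -0.0]
ft_force: [-0.1, -0.9, 0.6]
grip_width: 1.001
grasp_force: 0.0
```

```bash
python3 snap.py w2; python3 - <<'E'
import cv2,numpy as np
def blobs(f,x0,y0,x1,y1):
    im=cv2.imread(f'pics/{f}.png')[y0:y1,x0:x1];h=cv2.cvtColor(im,cv2.COLOR_BGR2HSV)
    m=((h[...,2]>165)&(h[...,1]<60)).astype('uint8')
    n,l,s,c=cv2.connectedComponentsWithStats(m)
    print(f,[(s[i,4],(s[i,:2]+[x0,y0]).tolist(),s[i,2:4].tolist(),(s[i,:2]+(s[i,2:4]-1)/2+[x0,y0]).tolist(),(c[i]+[x0,y0]).round(1).tolist()) for i in range(1,n) if s[i,4]>3])
blobs('w1',228,68,400,258);blobs('top0',340,162,430,246);blobs('scene0',338,155,410,206)
E
```

```text
2.45 [ 0.46928693 -0.07772005  0.22592963] [ 8.91638571e-01  4.52747895e-01 -4.66268490e-05 -1.76314798e-05] [-0.07174529 -0.85535982  0.59141918] [ 0.58239535  0.01850105 -0.51497583  1.78564143  0.00937782  1.33995718
 -0.56576043]
w1 [(np.int32(5), [331, 73], [4, 2], [332.5, 73.5], [332.6, 73.6]), (np.int32(6), [322, 77], [4, 3], [323.5, 78.0], [323.3, 77.8]), (np.int32(4), [313, 81], [3, 3], [314.0, 82.0], [313.8, 82.0]), (np.int32(91), [326, 81], [11, 11], [331.0, 86.0], [331.0, 85.8]), (np.int32(9), [302, 84], [9, 4], [306.0, 85.5], [306.0, 85.4]), (np.int32(4), [268, 101], [3, 2], [269.0, 101.5], [269.0, 101.5]), (np.int32(7), [261, 103], [6, 3], [263.5, 104.0], [263.4, 104.3]), (np.int32(9), [250, 107], [8, 4], [253.5, 108.5], [253.6, 108.6]), (np.int32(9), [241, 111], [8, 4], [244.5, 112.5], [244.2, 112.6]), (np.int32(524), [273, 113], [36, 37], [290.5, 131.0], [290.2, 131.0]), (np.int32(12), [231, 115], [9, 5], [235.0, 117.0], [234.8, 116.9]), (np.int32(47), [233, 124], [8, 7], [236.5, 127.0], [236.4, 127.0]), (np.int32(803), [284, 154], [53, 48], [310.0, 177.5], [311.8, 17
[... 562 characters left out ...]
0]), (np.int32(81), [391, 212], [14, 13], [397.5, 218.0], [397.5, 218.1]), (np.int32(10), [388, 237], [4, 3], [389.5, 238.0], [389.8, 238.0])]
scene0 [(np.int32(14), [393, 155], [6, 7], [395.5, 158.0], [395.7, 158.9]), (np.int32(6), [342, 161], [3, 3], [343.0, 162.0], [343.2, 162.2]), (np.int32(153), [363, 168], [17, 14], [371.0, 174.5], [371.0, 174.6]), (np.int32(75), [346, 170], [14, 11], [352.5, 175.0], [352.7, 175.1]), (np.int32(79), [383, 169], [14, 11], [389.5, 174.0], [389.2, 174.2]), (np.int32(8), [399, 188], [3, 3], [400.0, 189.0], [399.9, 189.1]), (np.int32(8), [345, 190], [3, 3], [346.0, 191.0], [345.9, 190.9]), (np.int32(118), [348, 199], [55, 4], [375.0, 200.5], [374.5, 200.2])]
```

View pics/w2.png

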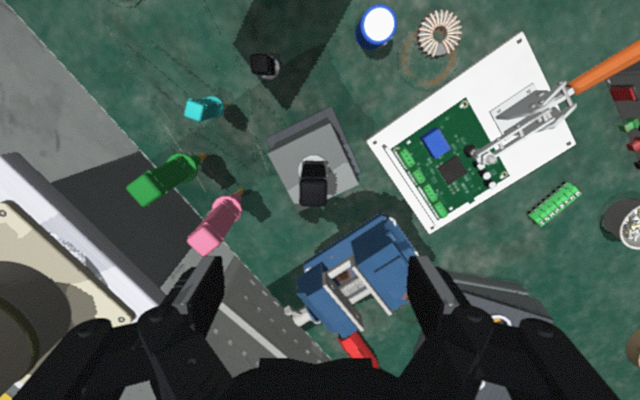

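The panel view shows the square collar at about (312,176) on the middle well. The second wrist view shows the handle top at about (313,191), nearly square to the tool. Next I'll zoom on the handle and refine the panel.

```bash
python3 - <<'E'
from h import *
import json
T=viewer.camera_model('top');S=viewer.camera_model('scene');W=json.load(open('w1.json'))
print('well(collar top)',tri([(T,384.2,204.2),(S,371.,174.6),(W,311,175.3)]))
print('ringA',tri([(T,370.6,190.8),(S,352.6,175.1),(W,290.3,131)]))
print('ringB',tri([(T,397.5,218.),(S,389.3,174.1),(W,330,222.)]))
Q=[((346.5,None),)]
P=[]
for L in [[(S,345.9,190.9),(W,236.4,127)],[(S,400,189.1),(W,296.1,249.2),(T,389.7,238)],[(S,343.2,162.2),(W,331,85.9),(T,378.7,171)],[(T,418.3,211),(W,386.5,228.5)]]:
    X,e=tri(L);P.append(X);print(X.round(4),np.round(e,4))
P=np.array(P);c=P.mean(0);v=np.linalg.svd(P-c)[2];n=v[2]*np.sign(v[2,2]);print(c,n,np.degrees(np.arccos(n[2])))
x=P[2]+P[3]-P[0]-P[1];y=P[0]+P[2]-P[1]-P[3];print(np.degrees(np.arctan2(x[1],x[0])),np.degrees(np.arctan2(y[1],y[0]))-90)
im=cv2.imread('pics/w2.png')[140:215,265:365];im=np.clip(im.astype(float)*1.8,0,255).astype('uint8')
a=cv2.resize(im,None,fx=6,fy=6,interpolation=cv2.INTER_CUBIC)
cv2.imwrite('pics/z2.png',a)
E
```

```text
well(collar top) (array([ 0.5018897 , -0.40837916,  0.06364704]), [np.float64(0.0013629346624442062), np.float64(0.0010099759658512171), np.float64(0.0016009722953795177)])
ringA (array([ 0.53474135, -0.37679081,  0.0649276 ]), [np.float64(0.001219423770548956), np.float64(0.0008016112868545503), np.float64(0.0009754968313589557)])
ringB (array([ 0.46664122, -0.43942794,  0.06494384]), [np.float64(0.0009470035847913539), np.float64(0.000172247056935741), np.float64(0.0008529250605138401)])
[ 0.5199 -0.3299  0.0499] [0.0004 0.0004]
[ 0.4207 -0.4205  0.0502] [0.0008 0.0006 0.0009]
[ 0.581  -0.3967  0.0746] [0.0002 0.0006 0.0007]
[ 0.4817 -0.4887  0.0738] [0.0012 0.0012]
[ 0.50084862 -0.40895908  0.06215668] [-0.17487765  0.18777009  0.96651963] 14.867978901421896
-47.85073264720974 -47.392783565117426
```

View pics/z2.png

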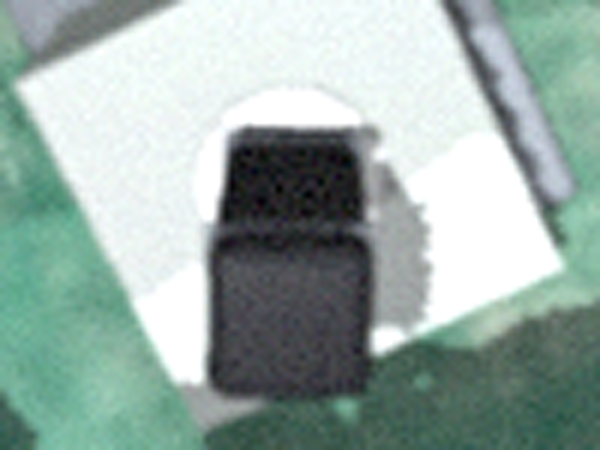

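The crop shows the handle's top face centred at about (313.3,192.2) in w2, with its edges parallel to the tool axes within about 1°.

```bash
python3 - <<'E'
from h import *
import json
T=viewer.camera_model('top');S=viewer.camera_model('scene');W=json.load(open('w2.json'))
L=[(T,241.9,213.),(S,288.2,220.),(W,313.3,192.2)]
print(tri(L),tri([L[0],L[2]]),tri([L[1],L[2]]))
X=plane(*L[2],.157);R=Ro.from_quat(W['q']).as_matrix();print(X, R.T@(X-W['pos']));print(R.T@([*tri(L)[0][:2],.1135]-np.array(W['pos'])))
E
```

```text
(array([ 0.46907318, -0.07634197,  0.15133962]), [np.float64(0.000785431134664063), np.float64(0.0004648328690416767), np.float64(0.0003788775874979914)]) (array([ 0.46884861, -0.07650335,  0.14965853]), [np.float64(0.00037773214149296647), np.float64(0.00037773214149291074)]) (array([ 0.46949992, -0.07626531,  0.15150921]), [np.float64(1.3893756198941692e-05), np.float64(1.389375619900894e-05)])
[ 0.47057634 -0.07485359  0.157     ] [ 0.00307974 -0.0006452   0.06892947]
[ 0.00099406 -0.00097742  0.11242963]
```

>>> play_rows(plan=[0,0,0,0.002,-0.0007,0.04,1,0,0,0,0.002,-0.0007,0.08,1,0,0,0,0.002,-0.0007,0.112,1,0,0,0,0.002,-0.0007,0.112,1,0,0,0,0.002,-0.0007,0.112,0.5,0,0,0,0.002,-0.0007,0.112,0,0,0,0,0.002,-0.0007,0.112,0,0,0,0,0.002,-0.0007,0.112,0,0,0,0,0.002,-0.0007,0.112,0,0,0,0,0.002,-0.0007,0.112,0,0,0,0,0.002,-0.0007,0.112,0,0,0,0,0.002,-0.0007,0.112,0], squeeze=60)

```text
clock: 4.0
position: [0.4703, -0.0742, 0.1149]
ee_rot: [0.891, 0.454, 0.0, 0.0]
ft_force: [-2.2, 0.7, 6.2]
grip_width: 0.242
grasp_force: 59.0
```

```bash
python3 snap.py w3
```

```text
4.0 [ 0.47034689 -0.07419015  0.11485688] [8.91058151e-01 4.53888827e-01 3.54914722e-04 4.22709201e-04] [-2.21409238  0.73472132  6.17135815] [ 0.56262138  0.11677851 -0.52728233  1.93415462  0.06606324  1.10624603
 -0.61981212]
```

>>> play_rows(plan=[0,0,0,0,0,-0.01,0,0,0,0,0,0,-0.03,0,0,0,0,0,0,-0.06,0,0,0,0,0,0,-0.09,0,0,0,0,0,0,-0.12,0,0,0,0,0,0,-0.12,0,0,0,0,0,0,-0.12,0])

```text
clock: 4.92
position: [0.4695, -0.0741, 0.2334]
ee_rot: [0.891, 0.454, -0.0, -0.0]
ft_force: [-0.5, 0.1, -2.0]
grip_width: 0.243
grasp_force: 59.2
```

```bash
python3 snap.py w4;python3 - <<'E'
from h import *
s=viewer.camera('scene')[:,:,::-1];w=cv2.imread('pics/w4.png');cv2.imwrite('pics/s4.png',s)
o=status.get_obs()
S=viewer.camera_model('scene');u,v=proj(S,o['position']).astype(int);print(u,v)
a=cv2.resize(s[v-50:v+50,u-50:u+50],None,fx=4,fy=4,interpolation=cv2.INTER_CUBIC)
b=cv2.resize(w[150:350,220:420],None,fx=2,fy=2,interpolation=cv2.INTER_CUBIC)
cv2.imwrite('pics/z4.png',np.hstack([a,b]))
E
```

```text
4.925 [ 0.46951649 -0.07414946  0.2334312 ] [ 8.91070492e-01  4.53864771e-01 -3.43371318e-04 -1.75330217e-04] [-0.53523502  0.06720695 -1.97075417] [ 0.58107178  0.0143695  -0.51980486  1.77373036  0.00735248  1.35616589
 -0.56886074]
285 186
```

View pics/z4.png

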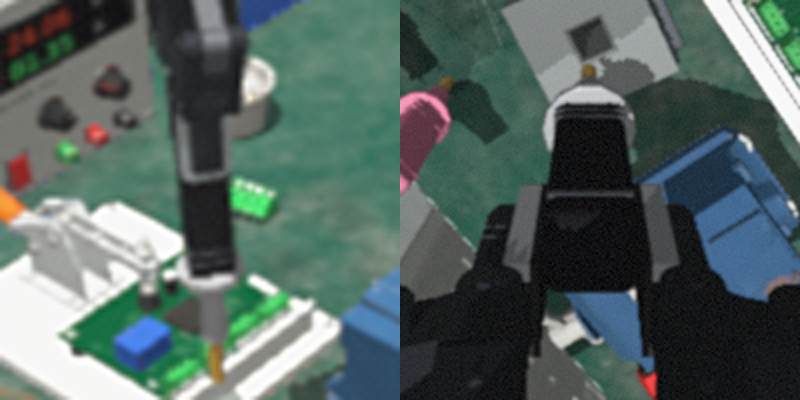

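The probe is out and held straight. The brass tip shows at about (289,231) in the scene view and (314,183) in the wrist view.

```bash
python3 - <<'E'
from h import *
import json
S=viewer.camera_model('scene');W=json.load(open('w4.json'));R=Ro.from_quat(W['q']).as_matrix();p=np.array(W['pos'])
# refine brass blob
for f,(u0,v0) in {'s4':(289,226),'w4':(314,185)}.items():
    im=cv2.imread(f'pics/{f}.png')[v0-14:v0+14,u0-12:u0+12];h=cv2.cvtColor(im,cv2.COLOR_BGR2HSV)
    m=(h[...,0]>8)&(h[...,0]<32)&(h[...,1]>110)&(h[...,2]>60);y,x=np.nonzero(m);print(f,len(x),x.min()+u0-12,x.max()+u0-12,y.min()+v0-14,y.max()+v0-14,(x.mean()+u0-12,y.mean()+v0-14),
      [(r+v0-14,round(x[y==r].mean()+u0-12,1)) for r in np.unique(y)])
for d in [((289.3,231),(314,183.5)),((289.3,231.5),(314,182.5))]:
    X,e=tri([(S,*d[0]),(W,*d[1])]);print(X,e,'tool',R.T@(X-p))
for z in (.1,.1025,.105,.1065): print(z,(R.T@(plane(W,314,183.5,p[2]-z)-p)).round(4), proj(S,p+R@[0,0,z]).round(1),proj(W,p+R@[0,0,z]).round(1))
E
```

```text
s4 25 287 290 222 231 (np.float64(288.4), np.float64(226.4)) [(np.int64(222), np.float64(288.5)), (np.int64(223), np.float64(288.5)), (np.int64(224), np.float64(288.0)), (np.int64(225), np.float64(288.0)), (np.int64(226), np.float64(288.0)), (np.int64(227), np.float64(288.0)), (np.int64(228), np.float64(288.5)), (np.int64(229), np.float64(289.0)), (np.int64(230), np.float64(289.0)), (np.int64(231), np.float64(289.0))]
w4 26 311 316 183 187 (np.float64(313.6923076923077), np.float64(185.1153846153846)) [(np.int64(183), np.float64(313.5)), (np.int64(184), np.float64(314.0)), (np.int64(185), np.float64(313.5)), (np.int64(186), np.float64(313.5)), (np.int64(187), np.float64(314.0))]
[ 0.46808105 -0.07563603  0.12425017] [np.float64(0.00020396691893045571), np.float64(0.00020396691893037494)] tool [-0.00199703 -0.0002188   0.1091821 ]
[ 0.46826359 -0.07541887  0.12284071] [np.float64(0.00044108101270491526), np.float64(0.00044108101270487184)] tool [-0.00171341 -0.00019796  0.11059143]
0.1 [ 0.0009 -0.0002  0.1   ] [287.9 227.6] [314.2 184.5]
0.1025 [ 0.0002 -0.0002  0.1025] [288.  228.6] [314.2 183.7]
0.105 [-0.0005 -0.0002  0.105 ] [288.1 229.5] [314.3 182.9]
0.1065 [-0.001  -0.0002  0.1065] [288.1 230.1] [314.3 182.4]
```

```bash
cat >> h.py <<'E'
n=np.array([-.1752,.1905,.9659]);n/=np.linalg.norm(n);well=np.array([.5008,-.4090,.062]);tip=np.array([-.0010,-.0002,.1075])
def goto(h,o,w=well):
    """turn and shift (tool axes) putting the tip h above the face on the well axis, tool z along -n"""
    R=Ro.from_quat(o['ee_rot']);z=R.apply([0,0,1]);a=np.cross(z,-n);s=np.linalg.norm(a)
    d=Ro.from_rotvec(a/max(s,1e-9)*np.arcsin(s));R2=d*R
    p=w+h*n-R2.apply(tip);return np.degrees(R.inv().apply(d.as_rotvec())),R.inv().apply(p-o['position']),p
E
python3 - <<'E'
from h import *
o=status.get_obs()
for h in (.06,.03):
    for x in goto(h,o):print(x.round(4))
E
```

```text
[-14.7976  -2.9186   0.    ]
[-0.2428  0.1801  0.0091]
[ 0.4722 -0.3764  0.2238]
[-14.7976  -2.9186   0.    ]
[-0.2443  0.1878  0.038 ]
[ 0.4775 -0.3821  0.1948]
```

>>> play_rows(plan=[0,0,0,-0.03,0.02,-0.04,0,0,0,0,-0.07,0.05,-0.045,0,-4,-0.8,0,-0.11,0.08,-0.045,0,-8,-1.6,0,-0.15,0.11,-0.04,0,-12,-2.4,0,-0.19,0.14,-0.03,0,-14.8,-2.9,0,-0.22,0.165,-0.01,0,-14.8,-2.9,0,-0.2428,0.18,0.009,0,-14.8,-2.9,0,-0.2428,0.18,0.009,0,-14.8,-2.9,0,-0.2428,0.18,0.009,0,-14.8,-2.9,0,-0.2428,0.18,0.009,0])

```text
clock: 6.28
position: [0.4735, -0.3755, 0.2256]
ee_rot: [0.883, 0.451, 0.036, 0.126]
ft_force: [0.1, 0.1, -0.8]
grip_width: 0.239
grasp_force: 59.3
```

```bash
python3 snap.py w5;python3 - <<'E'
from h import *
import json
o=status.get_obs()
s=viewer.camera('scene')[:,:,::-1];t=viewer.camera('top')[:,:,::-1];w=cv2.imread('pics/w5.png');cv2.imwrite('pics/s5.png',s);cv2.imwrite('pics/t5.png',t)
for h in (.06,.03):
    for x in goto(h,o):print(x.round(4))
W=json.load(open('w5.json'));S=viewer.camera_model('scene')
print('well px',proj(W,well),proj(S,well))
R=Ro.from_quat(o['ee_rot']);q=o['position']+R.apply(tip);print('tip px',proj(W,q),proj(S,q))
a=cv2.resize(s[100:220,320:440],None,fx=10/3,fy=10/3,interpolation=cv2.INTER_CUBIC)
b=cv2.resize(w[100:300,220:420],None,fx=2,fy=2,interpolation=cv2.INTER_CUBIC)
cv2.imwrite('pics/z5.png',np.hstack([a,b]))
E
```

```text
6.275 [ 0.47349811 -0.37545107  0.22561935] [0.88296957 0.45060441 0.03630708 0.12649979] [ 0.10599196  0.09667787 -0.81375802] [ 0.82205499  0.08950242 -0.28475989  1.73903648  0.11066026  1.06463892
 -0.1268914 ]
[ 0.1548 -0.0815 -0.    ]
[-0.0013 -0.001   0.0018]
[ 0.4722 -0.3764  0.2238]
[ 0.1548 -0.0815 -0.    ]
[-0.0013 -0.0011  0.0318]
[ 0.4775 -0.3821  0.1948]
well px [313.0772857  168.77904082] [371.2072074 175.500116 ]
tip px [314.23649518 183.61549328] [372.98475755 158.79493546]
```

View pics/z5.png

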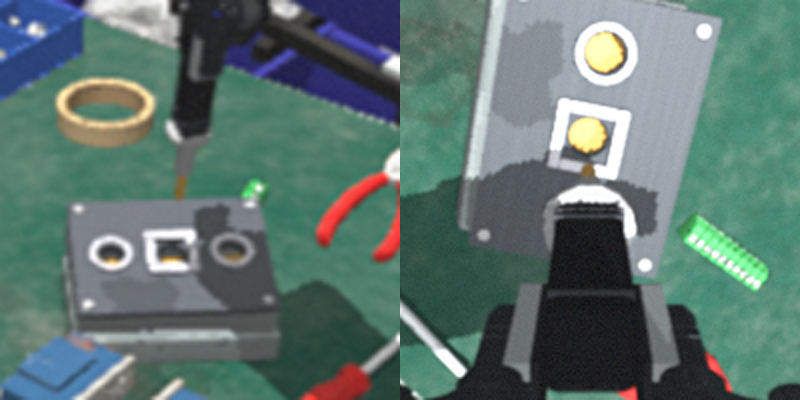

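The scene crop shows the tip just above the square-collar well, with the collar centre at (371.6,175). In the wrist crop the collar centre is at about (315.2,169.4) and the tip at (314,184). I'll check for a small offset.

```bash
python3 - <<'E'
from h import *
import json
W=json.load(open('w5.json'));S=viewer.camera_model('scene');o=status.get_obs();R=Ro.from_quat(W['q']);p=np.array(W['pos'])
def onp(m,u,v,h):
    c,d=ray(m,u,v);return c+d*(((well+h*n)-c)@n)/(d@n)
for m,u,v in [(W,315.25,169.4),(S,371.5,174.9)]:
    X=onp(m,u,v,.005);print(X,'well',X-.005*n,'tool',R.inv().apply(X-p), 'exp', R.inv().apply(well+.005*n-p))
im=cv2.imread('pics/w5.png')[135:205,285:345];h=cv2.cvtColor(im,cv2.COLOR_BGR2HSV)
m=(h[...,0]>8)&(h[...,0]<32)&(h[...,1]>110)&(h[...,2]>60)
k,l,s,c=cv2.connectedComponentsWithStats(m.astype('uint8'))
print([(s[i].tolist(),(c[i]+[285,135]).round(1)) for i in range(1,k) if s[i,4]>8])
w=((h[...,2]>165)&(h[...,1]<60)).astype('uint8')
cs=[x for x in cv2.findContours(w,cv2.RETR_EXTERNAL,cv2.CHAIN_APPROX_NONE)[0] if len(x)>40]
print([(np.array(cv2.minAreaRect(x)[0])+[285,135],cv2.minAreaRect(x)[1:]) for x in cs])
E
```

```text
[ 0.50208746 -0.4089252   0.06739516] well [ 0.50296349 -0.40987773  0.06256554] tool [-0.00214675  0.00077344  0.16421802] exp [-0.00269124 -0.0015663   0.16421125]
[ 0.49847549 -0.40645902  0.06625361] well [ 0.49935152 -0.40741155  0.06142398] tool [-0.00224037 -0.0037457   0.16420644] exp [-0.00269124 -0.0015663   0.16421125]
[([20, 26, 19, 16, 69], array([315.8, 170.7])), ([26, 47, 6, 6, 22], array([313.6, 185. ]))]
[(array([316.90979385, 197.26546478]), ((37.3095703125, 10.691985130310059), 5.5275397300720215)), (array([314.5, 164.5]), ((59.0, 59.0), 90.0))]
```

>>> play_rows(plan=[0.15,-0.08,0,-0.001,0.0003,0.015,0,0.15,-0.08,0,-0.001,0.0003,0.03,0,0.15,-0.08,0,-0.001,0.0003,0.045,0,0.15,-0.08,0,-0.001,0.0003,0.049,0,0.15,-0.08,0,-0.001,0.0003,0.049,0,0.15,-0.08,0,-0.001,0.0003,0.049,0])

```text
clock: 7.18
position: [0.4814, -0.3868, 0.1785]
ee_rot: [0.883, 0.45, 0.035, 0.126]
ft_force: [-0.4, -0.4, -1.1]
grip_width: 0.242
grasp_force: 59.3
```

```bash
python3 snap.py w6;python3 - <<'E'
from h import *
import json
o=status.get_obs();W=json.load(open('w6.json'));S=viewer.camera_model('scene')
s=viewer.camera('scene')[:,:,::-1];w=cv2.imread('pics/w6.png')
cv2.imwrite('pics/s6.png',s)
q=o['position']+Ro.from_quat(o['ee_rot']).apply(tip);print('h',(q-well)@n,'tip',proj(W,q),proj(S,q),'lat',Ro.from_quat(o['ee_rot']).inv().apply(q-well),goto(.012,o)[0])
a=cv2.resize(s[145:205,342:402],None,fx=20/3,fy=20/3,interpolation=cv2.INTER_CUBIC)
b=cv2.resize(w[130:230,265:365],None,fx=4,fy=4,interpolation=cv2.INTER_CUBIC)
cv2.imwrite('pics/z6.png',np.hstack([a,b]))
E
```

```text
7.175 [ 0.48136491 -0.38684608  0.17846799] [0.88348025 0.4498999  0.0349655  0.12581788] [-0.35580266 -0.42124151 -1.14007543] [ 0.81861417  0.15234846 -0.28031943  1.77093404  0.13792356  0.97598306
 -0.14520753]
h 0.012653596812861857 tip [314.18576874 183.44852907] [371.77623024 171.73360111] lat [-0.00071474  0.00159492 -0.01265314] [5.65644581e-03 2.42482802e-02 2.99848059e-16]
```

View pics/z6.png

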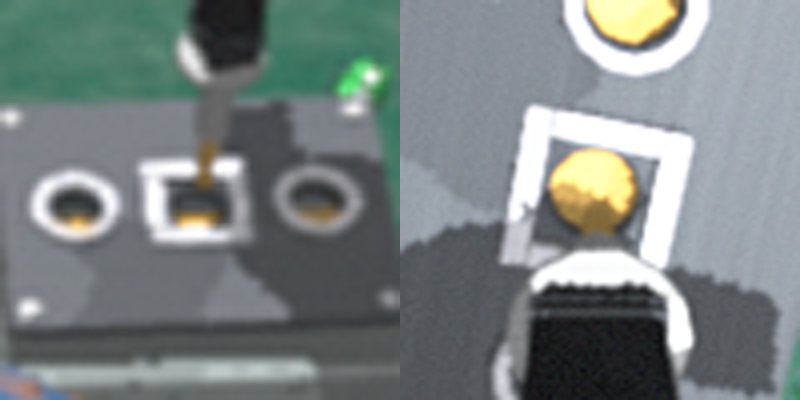

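The tip sits over the collar and needs about 2 mm more along tool +x (collar centre at about (314.2,179.9) in the wrist view). I'll shift it, go into the mouth, and take a force baseline.

>>> play_rows(plan=[0,0,0,0.0018,0,0,0,0,0,0,0.0018,0,0.005,0,0,0,0,0.0018,0,0.01,0,0,0,0,0.0018,0,0.015,0,0,0,0,0.0018,0,0.02,0,0,0,0,0.0018,0,0.0225,0,0,0,0,0.0018,0,0.0225,0,0,0,0,0.0018,0,0.0225,0])

```text
clock: 8.28
position: [0.4862, -0.3896, 0.1562]
ee_rot: [0.884, 0.45, 0.035, 0.126]
ft_force: [0.2, -0.0, -2.2]
grip_width: 0.241
grasp_force: 59.3
```

```bash
cat > feel.py <<'E'
from h import *
F=[];P=[]
for i in range(10):
    viewer.camera('wrist');o=status.get_obs();F.append(o['ft_force']);P.append(o['position'])
F=np.array(F);P=np.array(P);R=Ro.from_quat(o['ee_rot'])
q=P.mean(0)+R.apply(tip)
print('t',o['clock'],'axial',(F@n).mean().round(3),'+-',(F@n).std().round(3),'F tool',R.inv().apply(F.mean(0)).round(2),'h',((q-well)@n).round(5),'lat',R.inv().apply(q-well).round(4)[:2],'ang',goto(0,o)[0].round(2),o['grip_width'])
E
python3 feel.py
```

```text
t 8.775 axial -1.609 +- 0.381 F tool [-0.02 -0.4   1.61] h -0.01029 lat [0.0011 0.0011] ang [-0.05  0.02  0.  ] 0.23852123502172384
```

>>> play_rows(plan=[0,0,0,0,0,0.002,0,0,0,0,0,0,0.004,0,0,0,0,0,0,0.004,0])

```text
clock: 9.15
position: [0.4866, -0.3903, 0.1518]
ee_rot: [0.884, 0.45, 0.035, 0.125]
ft_force: [0.9, -0.2, -2.4]
grip_width: 0.242
grasp_force: 59.3
```

```bash
python3 feel.py
```

```text
t 9.65 axial -1.721 +- 0.4 F tool [ 0.03 -0.3   1.72] h -0.01439 lat [0.0011 0.0011] ang [-0.05  0.02  0.  ] 0.24371349850777282
```

>>> play_rows(plan=[0,0,0,0,0,0.002,0,0,0,0,0,0,0.004,0,0,0,0,0,0,0.004,0])

```text
clock: 10.02
position: [0.4875, -0.3911, 0.1482]
ee_rot: [0.884, 0.45, 0.035, 0.125]
ft_force: [-0.4, 0.7, -0.9]
grip_width: 0.24
grasp_force: 59.5
```

```bash
python3 feel.py
```

```text
t 10.525 axial -0.437 +- 0.705 F tool [ 0.29 -0.42  0.44] h -0.01836 lat [0.0011 0.0011] ang [-0.05  0.02 -0.  ] 0.2424687288294525
```

Contact felt (about +1.2 N). I'll go on in smaller steps.

>>> play_rows(plan=[0,0,0,0,0,0.001,0,0,0,0,0,0,0.002,0,0,0,0,0,0,0.003,0,0,0,0,0,0,0.003,0])

```text
clock: 11.02
position: [0.488, -0.3917, 0.1454]
ee_rot: [0.884, 0.45, 0.035, 0.125]
ft_force: [-1.1, 0.2, 0.0]
grip_width: 0.24
grasp_force: 59.6
```

```bash
python3 feel.py; python3 feel.py
```

```text
t 11.525 axial 0.305 +- 0.344 F tool [-0.17 -0.5  -0.3 ] h -0.02137 lat [0.0011 0.0011] ang [-0.05  0.02 -0.  ] 0.23886139516410151
t 12.025 axial 0.56 +- 0.609 F tool [ 0.01 -0.42 -0.56] h -0.02138 lat [0.0011 0.0011] ang [-0.04  0.02  0.  ] 0.23670624023936032
```

>>> play_rows(plan=[0,0,0,0,0,0.001,0,0,0,0,0,0,0.002,0,0,0,0,0,0,0.0035,0,0,0,0,0,0,0.0035,0])

```text
clock: 12.52
position: [0.4886, -0.3923, 0.1419]
ee_rot: [0.884, 0.45, 0.035, 0.125]
ft_force: [-1.5, 0.8, 0.4]
grip_width: 0.241
grasp_force: 59.8
```

```bash
for i in 1 2 3; do python3 feel.py; done; python3 snap.py w7; python3 - <<'E'
from h import *
s=viewer.camera('scene')[:,:,::-1];w=cv2.imread('pics/w7.png')
a=cv2.resize(s[125:205,332:412],None,fx=5,fy=5,interpolation=cv2.INTER_CUBIC)
b=cv2.resize(w[130:230,265:365],None,fx=4,fy=4,interpolation=cv2.INTER_CUBIC)
cv2.imwrite('pics/z7.png',np.hstack([a,b]))
E
```

```text
t 13.025 axial 1.798 +- 0.491 F tool [ 0.1  -0.58 -1.8 ] h -0.02486 lat [0.0011 0.0011] ang [-0.05  0.02  0.  ] 0.24226173288853503
t 13.525 axial 1.661 +- 0.444 F tool [ 0.08 -0.91 -1.66] h -0.02489 lat [0.0011 0.0011] ang [-0.05  0.02  0.  ] 0.2405699549139874
t 14.025 axial 1.377 +- 0.463 F tool [-0.1  -0.59 -1.38] h -0.0249 lat [0.0011 0.001 ] ang [-0.05  0.02 -0.  ] 0.24058359467541776
14.025 [ 0.48859872 -0.39229674  0.14199238] [0.88353544 0.44992643 0.03475896 0.12539199] [-1.315936   -0.06510639  1.60880251] [ 0.81135781  0.20392756 -0.27686791  1.79173971  0.16184403  0.90790734
 -0.16584815]
```

View pics/z7.png

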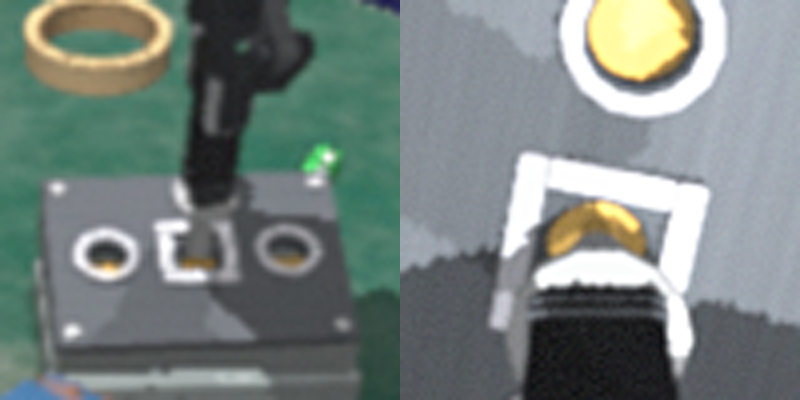

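The probe is in the square-collar well. The axial force rise is about 3.3 N, which puts the plunger at about 7.5–8 mm, and the tilt error is under 0.1°. Handing in.

```bash
python3 -c "
from workcell import manip
print(manip.hand_in())"
```

```text
the job is handed in; nothing more can be done
None
```

The probe is held in the square-collar well, its tip on the contact about 17 mm down and its plunger about half-way in (about 3.3 N, 7.5–8 mm); the job was handed in at about 14 s, with no verdict shown.

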